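Press an end cover home and park the handwheel

TASK

Using only the handwheel of the small bench press, wind it clockwise (seen from above) until the cover is fully home in the housing, the housing is up against the back stop and the ram bears on the cover with about 15 N (at least 10, and never above 24 or the cover cracks); hold it there for half a second. Then wind the wheel back anticlockwise until the pointer on its rim lines up with the upright mark on the ring around it, and let go. Do not touch the cover or the housing with the robot, and leave the other things on the bench alone.

Things in the scene. Friction and masses are not known exactly. Their poses are not given: they have to be found in the camera images.
- fixture: Green bench press, fixed: base plate 150 x 420 x 12 mm, gear case, steel cradle. Origin on the bench under the wheel's axis, z up, y = pressing direction; press line at x = -20 mm, 46 mm up; cradle floor 16 mm up. A fixed steel back stop (60 wide, 50 high) ends the cradle; its face is set anew each time between y = 214 and 232 mm and is not reported: find it by feel.
- wheel: Black handwheel, level, rim radius 60 mm, bar 12 mm thick, three spokes. Origin on its vertical axis at rim height, 103 mm above the bench; x axis towards the pointer, knob opposite at x = -60 mm. Clockwise from above drives the ram forward, 20 mm per rad. Its range is 1.0 rad anticlockwise to 4.4 rad clockwise of pointer-along-fixture-x. Stays where left when unloaded.
- knob_mid (a point): Middle of the wheel's knob, the grip: upright black cylinder, diameter 18 mm, free to spin on its pin, from 110 to 150 mm above the bench; this point at 132 mm, 60 mm from the wheel's axis. Turning the unloaded wheel takes about 1.5 N at the knob along its circle; each further newton gives 3 N at the ram. Under load the wheel springs back a little if released.
- pointer (a point): Tip of the wheel's pointer, a black finger 4 mm wide on the outside of the rim, 80 mm from the wheel's axis, 103 mm above the bench.
- mark (a point): The mark: upright dark steel tooth 4 mm wide, 97 mm high, near the edge of the fixed aluminium ring (radius 94 mm) below the wheel, on the side away from the robot, just outside the pointer's path. This point is on its inner face, 82 mm from the wheel's axis, 95 mm above the bench; lined up, it lies 2 mm (from above) beyond the pointer's tip.
- housing: Bare aluminium housing, 60 wide x 80 long x 60 high (ribs 4 mm higher on top), 0.25 to 0.5 kg, loose in the cradle, with a square bore open towards the ram. Origin at the centre of its underside; its y axis points away from the ram, along the fixture's y. It starts 1 to 24 mm short of the back stop.
- cover: Black plastic end cover: plate 60 x 10 x 60 mm with a square plug 45 mm wide, 16 mm long, started in the housing's bore. Origin at the lower edge of its outer face, the face that the ram meets. It starts 7 to 10 mm from home; home, its origin lies at y = -50 mm in the housing's frame.
- screwdriver: Screwdriver lying on the bench beyond the press, to be left alone.
- tub: Small blue plastic bowl, 90 mm wide, 60 mm high, to be left alone.
- spanner: Steel spanner lying on the robot's side of the press, to be left alone.
- ram: The ram, origin at the centre of its pressing face: a steel block 34 x 34 mm that moves along the fixture's y at 46 mm above the bench. It is sprung on its rack: 4 N per mm of further winding once the work is tight, so 15 N is about 0.19 rad of wheel past tight. From the start the work becomes tight after 1.1 to 2.6 rad of winding.
There are look-alikes about, which are no part of the job. There is more than one size of the housing; the job needs the largest. What is shaped like the cover but blue is not meant.

How it is judged (in metres and radians):
On the way:
1. cover fully home and the ram bearing on it with at least 9 N, for 0.3 s (y of cover in the frame of housing above -0.0522 m and contact force between cover and ram above 9 N), for 0.3 s.
At the end, for the whole second after the job is handed in: The cover is within about 2 mm of fully home in the housing, the pointer's tip is within 5.5 mm of the mark seen from above (about 3.5 degrees), and the wheel and the housing are at rest (y of cover in the frame of housing above -0.0522 m and horizontal distance between pointer and mark below 0.0055 m and angular speed of wheel below 0.05 rad/s and linear speed of housing below 0.01 m/s); the robot touches nothing.
It fails at once if the ram bears on the cover with more than 25 N (contact force between cover and ram above 25 N).
It fails at once if the robot touches the housing or the cover (contact force between any of the arm, the fingers and housing above 0.5 N or contact force between any of the arm, the fingers and cover above 0.5 N).
It fails at once if another thing on the bench is moved by more than 20 mm (distance of any of screwdriver, tub, spanner from where it was at the start of the episode above 0.02 m).
It also fails if it takes over 64 s, if anything falls off the work surface, if the arm or the gripper's body presses on something with over 40 N, if the wrist force passes 120 N, or if a joint passes its speed limit or range.

ROBOT

A 6-joint arm with a two-finger parallel gripper is mounted at the origin on the work surface. World frame = base frame: x ahead of the robot, y to its left, z up, the work surface at z = 0. Lengths are in mm, angles in rad, forces in N, time in s.
With the tool pointing down it reaches from about 275 to 825 mm from the base axis. Payload 4.9 kg.
Tool frame: the origin (TCP) lies at the very end of the fingers, on their centre line; the grasp point (between the pads) lies 19 mm behind it; z points along the fingers, y is the direction in which the jaws open and shut (so a half turn about z gives the same grasp; the last joint's range is limited). The gripper opens to 85 mm and grips with 20 to 120 N. Pads are 22 mm wide; open, the fingers measure 114 mm over their backs; the gripper's body (76 mm by 85 mm) begins 54 mm behind the grasp point. The pads swing forward as they close: fully open they stand 13 mm farther back than shut.
Start: joints at [-1.346, 0.326, -0.193, 1.052, 0, 1.437], TCP at [193.146, -514.989, 207.681] pointing down, gripper open.
Joint ranges: [-2.65, 2.65], [-0.97, 1.79], [-1.3, 1.35], [-1.93, 2.1], [-1.47, 1.37], [-3.14, 3.14]. Speed limits (rad/s): [2.57, 2.57, 3.14, 3.14, 3.14, 3.14].

INTERFACE

Orientations are given as [roll, pitch, yaw] about the fixed x, y, z axes, in that order (R = Rz(yaw) Ry(pitch) Rx(roll)).
In Python, from bench import bot, solve_ik, imaging gives the robot as it stands. Calls block until the motion is done:
- bot.move_ptp(position, orientation): joint-space move of the TCP to a pose.
- bot.movel(position, rot=None, max_speed=150, threshold=None): straight line of the TCP; rot=None keeps the orientation; max_speed is the mean speed in mm/s. With threshold (N) it stops when the force on the tool has changed by that much, and returns True; else False.
- bot.move_j(angles): joint-space move.
- bot.grip(opening, effort=None): opening from 0.0 (shut) to 1.0 (fully open); effort is the grip in N (None keeps the last); returns when the fingers have stopped.
- bot.dwell(seconds).
- solve_ik(position, orientation): joint angles nearest the present ones, or None.
- bot.get_state(): the state.
- imaging.capture(name): name is "scene" or "top"; returns the picture (400x640x3 uint8, blue, green, red); there is no depth.
- imaging.camera_model(name): a dict with "K" (3x3 intrinsics, pixels), "position" and "rotation" of the camera in the world. Camera axes: x right, y up, looking along -z (the intrinsics and any distortion apply to the point x, -y, -z); pixel columns grow to the right and rows downward; lengths in mm; the calibration is good to about 2 mm. A picture is of the moment at which its call begins. camera_model takes no time and is no camera call.
A pose or a line that the arm cannot do raises bot.IKError and nothing moves.
- bot.sign_off(): hands the job in, once; it reports no verdict.
The state is a dict: "t": time; "qpos": joint angles; "joint_velocities": joint speeds; "effort": joint torques, N m; "tcp_pos": TCP position; "orientation": TCP orientation; "contact_force": force on the tool from outside, world axes, zero at the start; "wrist_torque": the same for the moment, N m; "opening": opening from 0.0 (shut) to 1.0 (fully open).
Only numpy, scipy, OpenCV 4.12 (cv2) and the standard library are available. Lean on these libraries where they do the work, as an engineer would, in place of code of your own. Each camera call takes 0.05 s, during which the arm holds its last target. There are 200 camera calls.

## Working session

There is one attempt and no reset: what is moved stays moved. The work goes in short steps, each a Python script; the robot and the scene stay as the last script left them, time stands still between calls to the robot, and variables do not carry over. Pictures are saved under pics/ and viewed, about 8 in all and at most 12, crops included, and the job is handed in when it is done.

```bash
ls; mkdir -p pics; python3 - <<'E'
from bench import bot, imaging
import cv2, numpy as np
for n in("scene","top"):
    cv2.imwrite(f"pics/{n}0.png",imaging.capture(n)); m=imaging.camera_model(n); print(n,m)
print(bot.get_state())
E
```

```text
pics
scene {'K': array([[470.52766506,   0.        , 321.46101619],
       [  0.        , 470.52766506, 201.39663544],
       [  0.        ,   0.        ,   1.        ]]), 'position': array([1037.39830285,  403.84305156,  825.58042085]), 'rotation': array([ 0.66045022, -0.00296263,  2.18447428])}
top {'K': array([[368.61045322,   0.        , 321.233145  ],
       [  0.        , 368.61045322, 201.40484495],
       [  0.        ,   0.        ,   1.        ]]), 'position': array([495.22285677,  70.85576063, 770.30007912]), 'rotation': array([ 0.11677768,  0.02041916, -1.56925583])}
{'t': 0.1, 'qpos': array([-1.34616192e+00,  3.26881848e-01, -1.93462825e-01,  1.05201330e+00,
        4.49522338e-06,  1.43656788e+00]), 'joint_velocities': array([-0.0004893 , -0.00237125,  0.00323598, -0.0016172 , -0.00233673,
        0.00159359]), 'effort': array([ 9.67959204e-04, -4.44237792e+01,  2.63038945e+01,  7.89872312e-03,
       -8.47773163e-05, -5.15434394e-06]), 'tcp_pos': array([ 193.03877308, -514.42125856,  206.98158688]), 'orientation': array([-3.14004566e+00, -2.13443141e-04,  3.58862687e-01]), 'contact_force': array([ 0.26281801,  0.39882935, -0.41257864]), 'wrist_torque': array([ 0.00818435,  0.0020395 , -0.0143133 ]), 'opening': 0.9975478635751193}
```

View pics/scene0.png

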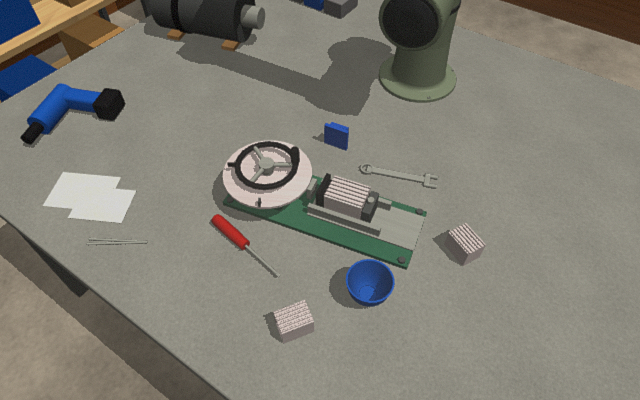

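View pics/top0.png

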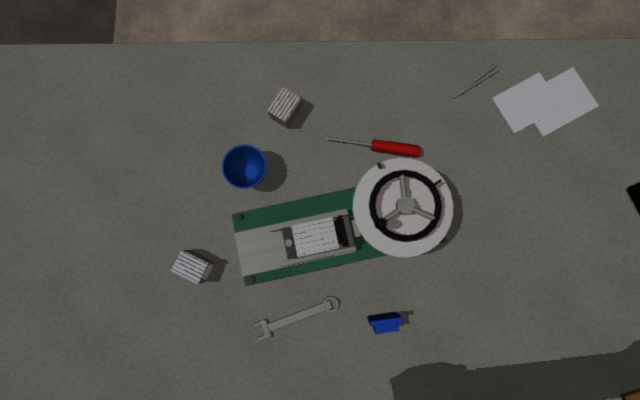

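The overview shows the wheel hub near (404,206) in the top picture. The knob is around (382,223), the pointer around (440,182), and the mark around (381,166). The ram presses to the left, which is world +y. I'll zoom in on the wheel next.

```bash
cat > h.py <<'E'
from bench import bot, solve_ik, imaging
import cv2, numpy as np
from scipy.spatial.transform import Rotation as Ro
def cam(n):
    m=imaging.camera_model(n); return m["K"],m["position"],Ro.from_euler("xyz",m["rotation"]).as_matrix()
def proj(n,p):
    K,c,R=cam(n); q=(np.atleast_2d(p)-c)@R*[1,-1,-1]; q=q@K.T; return q[:,:2]/q[:,2:]
def back(n,uv,z):
    K,c,R=cam(n); uv=np.atleast_2d(uv).astype(float)
    d=(np.c_[uv,np.ones(len(uv))]@np.linalg.inv(K).T*[1,-1,-1])@R.T
    return c+d*((z-c[2])/d[:,2])[:,None]
E
python3 - <<'E'
from h import *
im=cv2.imread("pics/top0.png")
a=cv2.resize(im[150:265,345:460],(575,575),interpolation=cv2.INTER_CUBIC)
cv2.imwrite("pics/wheel.png",a)
for n,l in (("top",[("hub",(404,206),103),("knob",(382,223),150),("ptr",(440,182),103),("mark",(381,166),97),("c1",(233,213),12),("c2",(246,284),12)]),("scene",[("hub",(267,164),103),("knob",(294,151),150),("ptr",(228,165),103),("mark",(259,200),95)])):
    for k,uv,z in l: print(n,k,back(n,uv,z).round(1))
E
```

```text
top hub [[565.  -65.4 103. ]]
top knob [[531.4 -18.4 150. ]]
top ptr [[ 608.9 -131.8  103. ]]
top mark [[640.2 -26.   97. ]]
top c1 [[560.1 269.5  12. ]]
top c2 [[415.7 238.7  12. ]]
scene hub [[562.2 -66.2 103. ]]
scene knob [[535.2 -14.1 150. ]]
scene ptr [[ 611.  -130.2  103. ]]
scene mark [[640.4 -23.6  95. ]]
```

View pics/wheel.png

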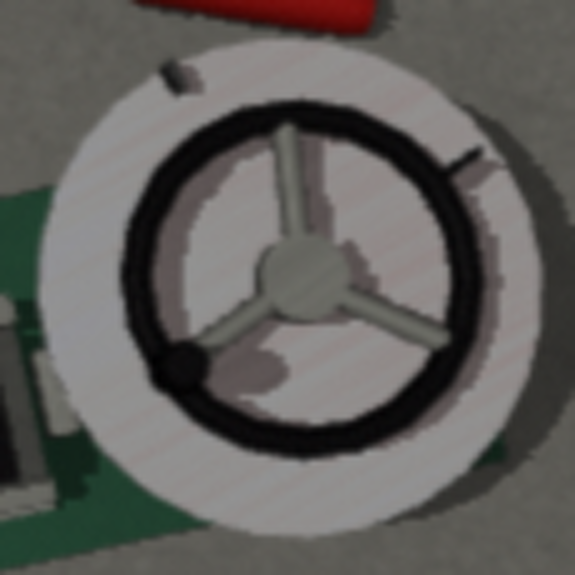

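```bash
python3 - <<'E'
from h import *
from scipy.optimize import least_squares
for n,(x0,x1,y0,y1) in (("top",(360,450,160,250)),("scene",(222,312,138,195))):
    im=cv2.imread(f"pics/{n}0.png"); m=np.zeros(im.shape[:2],np.uint8)
    m[y0:y1,x0:x1]=(im[y0:y1,x0:x1].max(2)<50)*255
    cs,_=cv2.findContours(m,cv2.RETR_EXTERNAL,cv2.CHAIN_APPROX_NONE); c=max(cs,key=cv2.contourArea)[:,0]
    P=back(n,c,103)[:,:2]
    r=least_squares(lambda p:np.hypot(*(P-p[:2]).T)-p[2],[564,-66,66],loss="soft_l1",f_scale=1.)
    print(n,len(c),r.x.round(1),np.median(abs(r.fun)).round(2))
C=np.array([564,-66.])
p=back("top",(441.2,180.6),103)[0,:2]-C; k=back("top",(381.6,223),150)[0,:2]-C; mk=back("top",(380.6,168.4),97)[0,:2]-C
for v in(p,k,mk): print(np.hypot(*v).round(1),np.degrees(np.arctan2(v[1],v[0])).round(1))
E
```

```text
top 214 [566.9 -67.4  64.3] 0.47
scene 166 [559.7 -66.   58.6] 4.48
83.0 -55.1
58.3 124.0
82.5 29.6
```

The top-view fit puts the axis at about (566.5, -67.3), with pointer radius 80, knob radius 61 and mark radius 81, all consistent with the data given. The knob angle is about 124.5° and the mark about 31°. Next I'll grip the knob with the jaws tangential.

```bash
python3 - <<'E'
from h import *
C=np.array([566.5,-67.3]); a=np.radians(124.5); k=C+60*np.array([np.cos(a),np.sin(a)])
for yaw in (a, a-np.pi):
    for d in (124.5,60,-35,211):
        q=np.radians(d); j=solve_ik([*(C+60*np.array([np.cos(q),np.sin(q)])),115.],[np.pi,0,yaw])
        print(round(yaw,2),d,None if j is None else np.round(j,2))
yaw=a-np.pi
o=[np.pi,0,yaw]
bot.move_ptp([*k,200],o)
bot.dwell(.2); s=bot.get_state(); print(s["t"],s["tcp_pos"],s["contact_force"])
cv2.imwrite("pics/above.png",imaging.capture("scene")[90:250,180:400])
bot.movel([*k,115],max_speed=80)
bot.grip(0.0,30); bot.dwell(.2)
s=bot.get_state(); print(s["t"],s["tcp_pos"],s["contact_force"],s["opening"],s["orientation"])
im=imaging.capture("scene")[90:250,180:400]
cv2.imwrite("pics/grip.png",cv2.resize(np.hstack([cv2.imread("pics/above.png"),im]),None,fx=1.8,fy=1.8))
E
```

```text
2.17 124.5 [-0.17  0.38 -0.37  0.82  0.    0.8 ]
2.17 60 [-0.15  0.48 -0.2   0.89  0.    0.82]
2.17 -35 [-0.28  0.53 -0.12  0.92  0.    0.69]
2.17 211 [-0.33  0.36 -0.4   0.81  0.    0.64]
-0.97 124.5 [-0.17  0.38 -0.37  0.82  0.   -2.35]
-0.97 60 [-0.15  0.48 -0.2   0.89  0.   -2.32]
-0.97 -35 [-0.28  0.53 -0.12  0.92  0.   -2.45]
-0.97 211 [-0.33  0.36 -0.4   0.81  0.   -2.5 ]
3.4583 [532.54112621 -18.11241897 200.00853913] [ 0.66194973 -0.66317385  1.06414305]
5.5667 [532.52299863 -17.91824869 115.17763159] [-2.63366069 -1.5689704   3.60726052] 0.18917702369854988 [-3.14159065e+00 -1.52452186e-04 -9.68715513e-01]
```

View pics/grip.png

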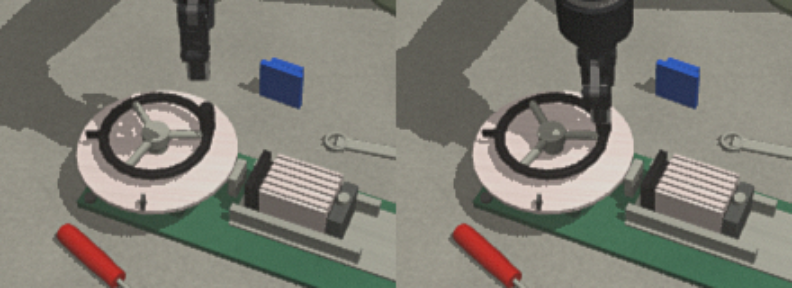

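The knob is gripped: the jaws closed on an opening of about 16–18 mm, and the right-hand picture shows the fingers on the knob. Next I'll wind a first short stretch in small steps while logging the forces.

```bash
cat >> h.py <<'E'
import json,os
TARE=np.array([.66,-.66,1.06])
def load(): return json.load(open("st.json")) if os.path.exists("st.json") else dict(c=[566.5,-67.3],a=float(np.radians(124.5)))
def meas(n=4):
    f=[];
    for _ in range(n): bot.dwell(.02); s=bot.get_state(); f.append(s["contact_force"])
    return s,np.mean(f,0)-TARE
def step(st,da,speed=40):
    """turn knob by da (ccw +), follow circle, null radial force; returns measured resisting force (>0 resists cw)"""
    st["a"]+=da; c=np.array(st["c"]); a=st["a"]; r=np.array([np.cos(a),np.sin(a)])
    bot.movel([*(c+60*r),115.],max_speed=speed)
    s,f=meas(); fr=f[:2]@r; t=np.array([np.sin(a),-np.cos(a)]); ft=-(f[:2]@t)
    st["c"]=list(c+np.clip(.03*fr,-.3,.3)*r)
    v=s["tcp_pos"][:2]-c
    print(f"t{s['t']:.2f} a{np.degrees(a):.1f} act{np.degrees(np.arctan2(v[1],v[0])):.1f} R{np.hypot(*v):.2f} ft{ft:.2f} fr{fr:.2f} fz{f[2]:.1f} op{s['opening']:.3f}")
    json.dump(st,open("st.json","w")); return ft,fr
E
python3 - <<'E'
from h import *
st=load()
for _ in range(8):
    ft,fr=step(st,-.05)
    if ft>6: break
E
```

```text
t5.93 a121.6 act121.2 R59.90 ft0.39 fr1.37 fz2.9 op0.182
t6.25 a118.8 act118.4 R59.82 ft-0.01 fr1.13 fz3.3 op0.188
t6.57 a115.9 act115.6 R59.75 ft0.45 fr0.57 fz3.7 op0.185
t6.88 a113.0 act112.8 R59.71 ft0.38 fr0.36 fz3.7 op0.185
t7.20 a110.2 act110.0 R59.66 ft0.39 fr0.59 fz4.0 op0.189
t7.52 a107.3 act107.1 R59.61 ft0.72 fr-0.21 fz3.7 op0.187
t7.83 a104.4 act104.3 R59.59 ft0.41 fr-1.01 fz4.3 op0.188
t8.15 a101.6 act101.4 R59.57 ft1.07 fr-0.12 fz3.9 op0.185
```

```bash
python3 - <<'E'
from h import *
st=load()
for _ in range(40):
    ft,fr=step(st,-.05)
    if ft>3.6: break
E
```

```text
t8.47 a98.7 act98.5 R59.52 ft1.21 fr-1.00 fz4.0 op0.188
t8.78 a95.9 act95.7 R59.53 ft1.13 fr-0.91 fz4.2 op0.186
t9.10 a93.0 act92.8 R59.50 ft1.13 fr-0.83 fz4.4 op0.185
t9.42 a90.1 act89.9 R59.52 ft0.89 fr-0.76 fz4.7 op0.183
t9.73 a87.3 act87.1 R59.51 ft0.86 fr-1.20 fz4.4 op0.187
t10.05 a84.4 act84.2 R59.49 ft1.40 fr-0.91 fz5.1 op0.185
t10.37 a81.5 act81.4 R59.50 ft1.05 fr-1.18 fz4.2 op0.189
t10.68 a78.7 act78.5 R59.50 ft1.56 fr-1.06 fz4.7 op0.187
t11.00 a75.8 act75.7 R59.51 ft1.64 fr-0.91 fz5.1 op0.184
t11.32 a72.9 act72.9 R59.51 ft1.12 fr-1.46 fz4.8 op0.187
t11.63 a70.1 act70.1 R59.54 ft1.23 fr-0.99 fz5.0 op0.187
t11.95 a67.2 act67.2 R59.54 ft1.41 fr-1.16 fz5.2 op0.185
t12.27 a64.3 act64.3 R59.54 ft1.42 fr-1.02 fz4.6 op0.184
t12.58 a61.5 act61.5 R59.58 ft1.60 fr-1.21 fz4.8 op0.189
t12.90 a58.6 act58.6 R59.56 ft1.69 fr-1.52 fz5.1 op0.184
t13.22 a55.7 act55.8 R59.62 ft1.55 fr-0.97 fz5.3 op0.183
t13.53 a52.9 act53.0 R59.62 ft1.99 fr-1.76 fz5.6 op0.191
t13.85 a50.0 act50.2 R59.66 ft2.07 fr-1.21 fz5.4 op0.184
t14.17 a47.2 act47.5 R59.65 ft2.37 fr-1.90 fz5.3 op0.185
t14.48 a44.3 act45.0 R59.71 ft3.35 fr-0.93 fz6.2 op0.187
t14.80 a41.4 act42.5 R59.72 ft4.47 fr-1.60 fz6.9 op0.189
```

The slope has risen to about 25 N/rad, which matches the tight spring rate. I'll go on in finer steps to about 15 N at the ram, hold there, and look.

```bash
python3 - <<'E'
from h import *
st=load()
for _ in range(6):
    ft,fr=step(st,-.025)
    if ft>5.8: break
bot.dwell(.3)
i=imaging.capture("top"); s,f=meas(10); print(s["t"],f)
im=imaging.capture("scene")
cv2.imwrite("pics/tight_top.png",i);cv2.imwrite("pics/tight_s.png",im)
a=cv2.resize(i[190:300,225:415],None,fx=4,fy=4,interpolation=cv2.INTER_CUBIC)
cv2.imwrite("pics/tight.png",a)
E
```

```text
t15.12 a40.0 act41.6 R59.77 ft5.03 fr-1.20 fz7.8 op0.188
t15.43 a38.6 act40.4 R59.78 ft6.31 fr-1.40 fz7.7 op0.189
15.95 [-4.88955108  3.83042788  7.62317477]
```

View pics/tight.png

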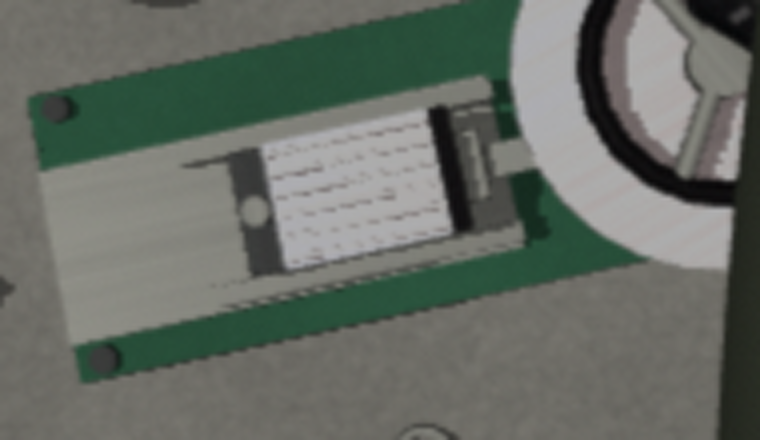

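The top view shows the housing flush against the dark back stop, around (255,210) in the crop. The black plate at (450,165) is only about 9 mm thick, so the plug is in. The ram estimates run from 12 to 16 N, so I'll add a touch, hold, and wind back to the mark.

```bash
python3 - <<'E'
from h import *
st=load()
ft,fr=step(st,-.03); bot.dwell(.8); print(meas(6)[1])
tgt=np.radians(211.); n=int(np.ceil((tgt-st["a"])/.1)); d=(tgt-st["a"])/n
for _ in range(n): step(st,d)
print(bot.get_state()["tcp_pos"],st)
i=imaging.capture("top"); im=imaging.capture("scene")
cv2.imwrite("pics/al_top.png",i);cv2.imwrite("pics/al_s.png",im)
cv2.imwrite("pics/al.png",np.hstack([cv2.resize(x,(390,390),interpolation=cv2.INTER_CUBIC) for x in(i[145:265,345:465],im[115:235,210:330])]))
E
```

```text
t16.32 a36.8 act38.9 R59.80 ft5.80 fr-1.37 fz8.2 op0.184
[-4.54965138  4.3651972   7.75562484]
t17.58 a42.5 act44.0 R59.88 ft4.56 fr-1.29 fz7.1 op0.188
t17.95 a48.1 act48.7 R59.95 ft3.00 fr-0.71 fz5.7 op0.188
t18.32 a53.7 act54.0 R60.00 ft1.17 fr-0.54 fz4.5 op0.186
t18.68 a59.3 act59.9 R60.04 ft0.71 fr-0.74 fz4.7 op0.187
t19.05 a64.9 act65.9 R60.10 ft1.04 fr-0.66 fz5.3 op0.185
t19.42 a70.5 act71.7 R60.16 ft0.90 fr-0.05 fz5.6 op0.187
t19.78 a76.2 act77.4 R60.19 ft0.79 fr-0.04 fz5.7 op0.183
t20.15 a81.8 act83.1 R60.22 ft0.95 fr-0.31 fz6.3 op0.187
t20.52 a87.4 act88.8 R60.24 ft1.13 fr-0.38 fz6.5 op0.192
t20.88 a93.0 act94.5 R60.30 ft1.12 fr-0.64 fz6.1 op0.186
t21.25 a98.6 act100.1 R60.34 ft0.98 fr-0.50 fz6.2 op0.190
t21.62 a104.3 act105.6 R60.37 ft0.86 fr-0.45 fz6.2 op0.183
t21.98 a109.9 act111.3 R60.40 ft0.66 fr-0.10 fz6.2 op0.188
t22.35 a115.5 act116.9 R60.44 ft0.73 fr-0.51 fz6.1 op0.183
t22.72 a121.1 act122.4 R60.46 ft0.15 fr-0.12 fz5.7 op0.190
t23.08 a126.7 act127.9 R60.47 ft0.51 fr-0.22 fz5.9 op0.188
t23.45 a132.3 act133.4 R60.47 ft0.30 fr-0.75 fz5.8 op0.188
t23.82 a138.0 act138.9 
[... 266 characters left out ...]
p0.188
t25.65 a166.1 act166.3 R60.62 ft0.15 fr-1.46 fz4.3 op0.189
t26.02 a171.7 act171.8 R60.65 ft-0.16 fr-1.80 fz4.5 op0.189
t26.38 a177.3 act177.3 R60.67 ft-0.18 fr-1.49 fz5.0 op0.189
t26.75 a182.9 act-177.3 R60.65 ft-0.53 fr-1.35 fz4.7 op0.185
t27.12 a188.5 act-171.8 R60.64 ft-0.30 fr-0.95 fz5.3 op0.185
t27.48 a194.1 act-166.3 R60.61 ft-0.69 fr-1.07 fz4.9 op0.187
t27.85 a199.8 act-160.8 R60.59 ft-0.36 fr-1.93 fz5.2 op0.185
t28.22 a205.4 act-155.3 R60.59 ft-0.72 fr-1.14 fz6.1 op0.190
t28.58 a211.0 act-149.8 R60.53 ft-0.29 fr-1.08 fz5.6 op0.187
[514.20564471 -98.63287255 115.1372351 ] {'c': [np.float64(566.5733892063517), np.float64(-68.21178132493938)], 'a': np.float64(3.6826447217080367)}
```

View pics/al.png

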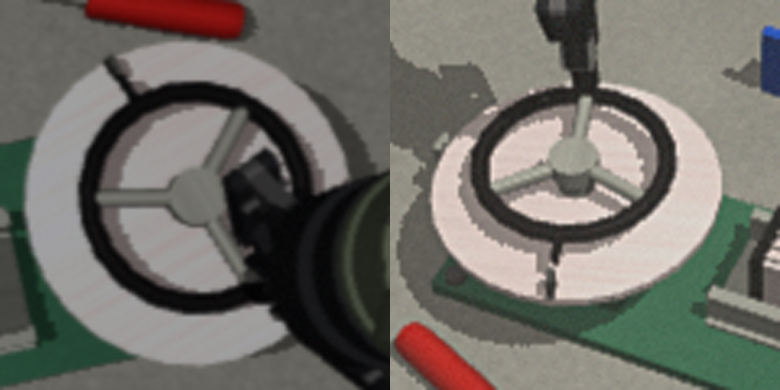

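```bash
python3 - <<'E'
from h import *
rs=lambda x,w,h:cv2.resize(x,(w,h),interpolation=cv2.INTER_CUBIC)
t0,t1,al=[cv2.imread(f"pics/{n}.png") for n in("top0","al_top","al_top")]
s=cv2.imread("pics/al_s.png")
A=np.vstack([rs(t0[210:260,275:355],480,300),rs(t1[210:260,275:355],480,300)])
B=np.vstack([rs(al[155:185,365:395],300,300),rs(s[185:215,243:273],300,300)])
cv2.imwrite("pics/chk.png",np.hstack([A,B]))
E
```

```text
(no output)
```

View pics/chk.png

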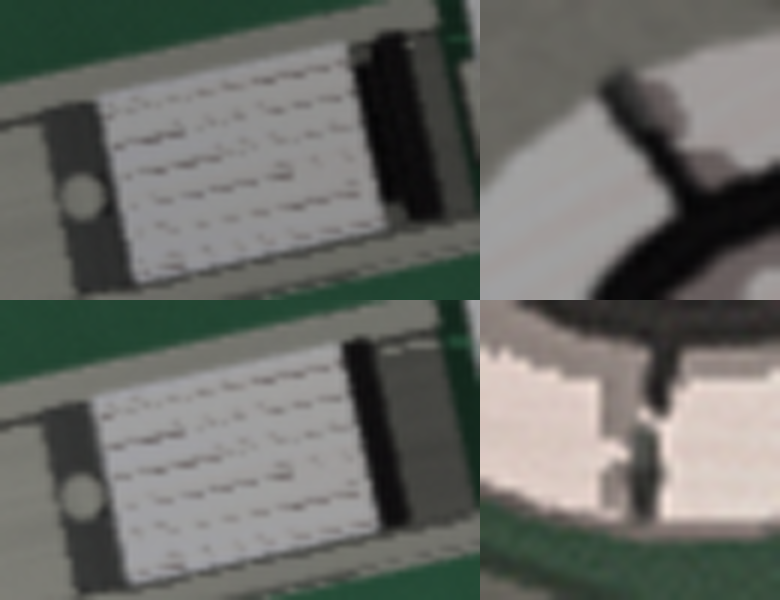

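The left panels show the cover plug gap at the start and a flush 10 mm plate now, with the housing against the stop. The right panels show the pointer collinear with the mark in both views. I'll release, back off and check.

```bash
python3 - <<'E'
from h import *
bot.grip(1.0); bot.dwell(.2); p=bot.get_state()["tcp_pos"]
bot.movel([p[0],p[1],230],max_speed=100)
bot.move_ptp([350,-350,260],[np.pi,0,-.97]); bot.dwell(.5)
i=imaging.capture("top"); s=imaging.capture("scene"); st=bot.get_state(); print(st["t"],st["tcp_pos"])
rs=lambda x,w,h:cv2.resize(x,(w,h),interpolation=cv2.INTER_CUBIC)
cv2.imwrite("pics/end.png",np.vstack([np.hstack([rs(i[150:260,350:460],300,300),rs(i[155:185,365:395],300,300)]),np.hstack([rs(i[210:260,275:355],300,188),rs(s[185:215,243:273],300,188)])]))
C=np.array([566.5,-67.3])
for th in (27,31,35):
    a=np.radians(th); u=np.array([np.cos(a),np.sin(a)]); print(th,proj("top",[*(C+80*u),103]),proj("top",[*(C+82*u),97]))
E
```

```text
32.6167 [ 350.07742713 -349.93419614  260.01227859]
27 [[384.19407205 166.59763631]] [[383.20214711 166.3353435 ]]
31 [[381.55297827 168.05291976]] [[380.51919125 167.81343216]]
35 [[379.02291745 169.68776011]] [[377.94891892 169.47390378]]
```

View pics/end.png

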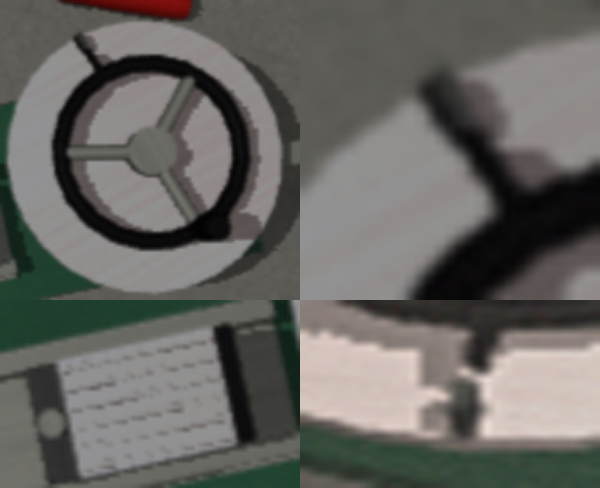

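After release the pointer still runs straight into the mark in both views, and the plate is flush. The arm is clear, so I'm handing in.

```bash
python3 -c "
from bench import bot
print(bot.sign_off(), bot.get_state()['t'])"
```

```text
the job is handed in; nothing more can be done
the job is handed in; nothing more can be done
```

I wound the press home, held it under load, wound the wheel back to the mark and let go. The job was handed in at about 33 s of the 64 s allowed; no verdict is reported.

- **Pressing:** I gripped the knob and wound clockwise about 1.5 rad. The work became tight after about 1.35 rad, where the force slope matched the ram spring. I held the load for about 0.8 s at an estimated 14–15 N. The separate estimates ranged from about 12 to 17 N, because wheel friction and sensor offset are uncertain.
- **Home and back stop:** The top view shows the housing flush against the back stop and the cover plate flush on the housing, about 10 mm of black visible. It looked the same after release.
- **Pointer:** After release it was in line with the mark in both camera views, to about 1° by eye; the limit is 3.5°.
- **Other things:** The arm was well clear at the end. I steered clear of the screwdriver, tub and spanner, but did not measure their positions afterwards.
- **Disagreement:** The scene camera's fit of the wheel centre was poor, about 7 mm off. I used the top-view fit, which agreed with the given pointer, knob and mark radii to about 1.5 mm, and the forces along the circle stayed low.

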